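# Ready the soap loaf for slicing

### The job

Draw the square-handled push block straight up out of its light wooden stand without tipping or dragging the stand, and use it to push the soap loaf along the slicing box until the loaf is fully up against the end stop; the gripper itself must not touch the soap. Then stand the push block upright in the steel tray and let go, and last swing the wooden hold-down flap all the way down over the loaf. Leave the knob-handled stamp in its stand and everything else where it is.

Things in the scene. Friction and masses are not known exactly. Their poses are not given: they have to be found in the camera images.
- stand: Light free-standing bamboo block (140 g), 128 (x) x 80 (y) x 53 (z) mm, with two rectangular vertical pockets open at the top, centred at x = -36 and x = +36 mm, each 39 (x) x 63 (y) mm and 45 mm deep (pocket floor 8 mm above the table). One holds the push block, the other the stamp; which is which varies. Origin: centre of its underside.
- pusher: Push block, wood, 145 mm tall, about 180 g: a foot block 36 (x) x 60 (y) x 60 (z) mm with a straight square handle 24 x 24 mm rising on its centre line from z = 60 to z = 145 mm. It starts standing in a pocket of the stand with 1.5 mm play all round. Origin: centre of the foot's underside, z up along the handle, axes parallel to the stand's at the start. It stands by itself on its foot.
- stamp: Soap stamp, wood, 118 mm tall: the same foot block as the push block but with a round turned knob (38 mm across at most) as handle. Stands in the other pocket; to be left there. Origin: centre of the foot's underside.
- slicer: Bamboo slicing box, fixed to the table: a straight channel along its y axis, 70 mm wide between slotted side walls (at x = +-35 mm, 8 mm thick, tops at z = 55 mm), floor at z = 10 mm, 230 mm long from the end stop (inner face at y = -115 mm, top at z = 55 mm) to the open end at y = +115 mm (floor ends at y = +120). Origin: centre of its underside, z up.
- loaf: Cream soap loaf, a rigid block 64 (x) x 130 (y) x 65 (z) mm, about 500 g, lying in the slicing box's channel, axes parallel to the box's, 40 to 75 mm short of the end stop at the start; its top is 75 mm above the table. It slides along the floor under a few newtons. Origin: centre of its underside. Home: its -y end touches the stop, that is its origin at y = -50 mm of the box.
- stop (a point): Centre of the inner face of the slicing box's end stop, 40 mm above the table; the loaf comes towards it along the box's -y direction.
- hinge (a point): Point on the flap's hinge axis, midway along the flap's 42 mm width, at x = +50, y = -85, z = 82 mm of the slicing box (the side away from the robot, near the stop). The hinge axis is parallel to the box's y; this point's axes are parallel to the box's.
- holddown (a joint): Angle of the hold-down flap, rad: 0 = lying level across the box over the loaf's stop end (3 mm above the loaf), pointing from the hinge to the box's -x; it starts nearly upright, 1.2 to 1.6; limit 1.8. It is closed by pushing its far (+x) face over towards the robot and down. A stiff hinge keeps it where it is left; 1 to 2 N at the tip moves it.
- tip (a point): Middle of the flap's free end. The flap is a flat wooden plate 100 mm long from the hinge axis to this end, 42 mm wide, 10 mm thick (when level its upper face is 6 mm above the hinge axis, its lower face 4 mm below).
- tray: Shallow steel tray, fixed, 150 (x) x 130 (y) mm outside, rim 16 mm high, walls and floor 4 mm thick (inner floor at z = 4 mm). Origin: centre of its underside. The tray and the stand swap places between episodes.
- bar_a: Cut soap bar, 85 x 55 x 26 mm, lying between the things in front; leave it alone. Origin: centre of its underside.
- bar_b: Another such soap bar, beyond the slicing box; leave it alone. Origin: centre of its underside.
- jar: Jar with a steel lid, 70 mm across, 85 mm high; leave it alone. Origin: centre of its underside.
- brush: Hand brush, 180 mm long, lying between the robot and the slicing box; leave it alone. Origin: under its middle.
- bowl: White bowl, 130 mm across, 60 mm high, to the right; leave it alone. Origin: centre of its underside.
Mind the look-alikes: they are no part of the job. Leave any green or yellow look-alike of the stamp alone.

How it is judged (in metres and radians):
On the way, in this order (a step that is already met when the one before it is completed fails the run):
1. the push block is drawn up clear of the stand, which still stands in its place (height (world z) of pusher above 0.058 m and angle between stand's own z axis and vertical below 0.06 rad and distance of stand from where it was at the start of the episode below 0.015 m), for 0.1 s.
2. the loaf is against the end stop (within 4 mm), pushed there by the push block, which is still behind it (y of loaf in the frame of slicer below -0.046 m and angle between the y axis of loaf and the y axis of slicer, either way round below 0.1 rad and height (world z) of loaf below 0.016 m and horizontal distance between pusher and loaf below 0.105 m and y of pusher in the frame of loaf above 0.07 m and height (world z) of pusher below 0.07 m), for 0.1 s.
3. the push block stands upright in the tray, released (x of pusher in the frame of tray between -0.055 and 0.055 m and y of pusher in the frame of tray between -0.045 and 0.045 m and z of pusher in the frame of tray below 0.008 m and angle between pusher's own z axis and vertical below 0.08 rad and contact force between the fingers and pusher below 0.1 N and linear speed of pusher below 0.02 m/s), for 0.2 s.
4. the hold-down flap is swung all the way down (value of joint holddown below 0.1 rad), for 0.1 s.
At the end, for the whole second after the job is handed in: The loaf lies in the slicing box within 4 mm of the end stop, the push block stands upright (within 0.08 rad), released and at rest on the floor of the tray, the flap is down (under 0.1 rad), and the stand is upright within 15 mm of its first place with the stamp still seated in it (all of step 3 and y of loaf in the frame of slicer below -0.046 m and angle between the y axis of loaf and the y axis of slicer, either way round below 0.1 rad and height (world z) of loaf below 0.016 m and angle between stand's own z axis and vertical below 0.06 rad and distance of stand from where it was at the start of the episode below 0.015 m and value of joint holddown below 0.1 rad and linear speed of loaf below 0.02 m/s and z of stamp in the frame of stand below 0.015 m); the robot touches nothing.
It fails at once if the stand is tipped by more than 0.15 rad (angle between stand's own z axis and vertical above 0.15 rad).
It fails at once if the stand is dragged or lifted by more than 15 mm (distance of stand from where it was at the start of the episode above 0.015 m).
It fails at once if the stamp is pulled out or moved by more than 20 mm (distance of stamp from where it was at the start of the episode above 0.02 m).
It fails at once if the gripper touches the soap loaf (contact force between any of the fingers, the arm and loaf above 0.5 N).
It fails at once if a bystander is moved by more than 20 mm (distance of any of bar_a, bar_b, jar, brush, bowl from where it was at the start of the episode above 0.02 m).
It also fails if it takes over 67 s, if anything falls off the work surface, if the arm or the gripper's body presses on something with over 40 N, if the wrist force passes 120 N, or if a joint passes its speed limit or range.

### The arm

A 6-joint arm with a two-finger parallel gripper is mounted at the origin on the work surface. World frame = base frame: x ahead of the robot, y to its left, z up, the work surface at z = 0. Lengths are in mm, angles in rad, forces in N, time in s.
With the tool pointing down it reaches from about 300 to 775 mm from the base axis. Payload 14.6 kg.
Tool frame: the origin (TCP) lies on the front face of the gripper's body, between the roots of the fingers; the fingertips stand 97 mm ahead of it and the grasp point (between the pads) lies 78 mm ahead of it; z points along the fingers, y is the line along which they close (so a half turn about z gives the same grasp; the last joint's range is limited). The gripper opens to 94 mm and grips with 3 to 60 N. Pads are 16 mm wide; open, the fingers measure 119 mm over their backs; the gripper's body (75 mm by 177 mm) begins 78 mm behind the grasp point.
Start: joints at [1.122, 0.3, 1.521, -0, 1.321, -0.067], TCP at [204.922, 510.389, 302.646] pointing down, gripper open.
Joint ranges: [-3.03, 3.03], [-0.79, 2.21], [0.23, 2.52], [-1.04, 4.18], [0, 3.07], [-2.55, 2.55]. Speed limits (rad/s): [2.22, 2.22, 2.57, 3.14, 3.14, 3.14].

### API

Orientations are given as [roll, pitch, yaw] about the fixed x, y, z axes, in that order (R = Rz(yaw) Ry(pitch) Rx(roll)).
In Python, from cell import * gives the robot as it stands.
- The arm moves only by the tool carry_out, never from a script. Its arguments are lists of equal length, an entry for each row: "slide": the shift along the world's x, y, z scaled (see below), a list of three; "dr": the turn, a rotation vector about the world's x, y, z scaled (see below), a list of three; "gripper": the opening in per cent of the stroke, from 0 (shut) to 100 (fully open). A call has 1 to 10 rows; each row is the pose to reach, as a shift and turn from the pose commanded when the call began, turning the shorter way round; what a row does not reach only later rows make up. The controller multiplies each number of a shift by 0.25 m and each number of a turn by 360 degrees. A row lasts 1/12 s, in which the tool goes at most 41.7 mm and 7.16 degrees, less where a joint would pass 70% of its speed; a pose out of reach is approached as far as the arm can. A call with a number of a shift or a turn outside -1 to 1 is refused whole. A call with a gripper value outside its range is refused whole. The fingers move at their own pace and stop on an object; "newtons" is the grip in N (left out, the last holds). Time passes only in rows, so rows that repeat a pose let the fingers close. It gives the time, the measured TCP pose, the force, the opening and the grip force at its end, in the units of the state.
- read_state(): the state, without advancing time (a new reading comes with each control period).
- camera(name): name is "scene" or "top" or "wrist"; returns the picture (384x512x3 uint8, red, green, blue); there is no depth.
- camera_model(name): a dict with "vfov" (degrees; the focal length in pixels is half the picture's height over the tangent of half this angle, whatever the lens; pixels are square), "cx", "cy" (the principal point, pixels), "R" (3x3) and "t" (3): a world point X has camera coordinates R X + t. Camera axes: x right, y down, z forward; pixel columns grow to the right and rows downward; lengths in mm; the calibration is good to about 2 mm. A picture is of the moment at which its call begins: read the wrist's pose just before it. camera_model takes no time and is no camera call; for the wrist camera it gives the pose at the moment of the call.
- sign_off(): hands the job in; it is judged then, once.
The state is a dict: "clock": time; "joints": joint angles; "qd": joint speeds; "effort": joint torques, N m; "eef_pos": TCP position; "eef_rot": TCP orientation; "wrist_force": force on the tool from outside, world axes, zero at the start; "moment": the same for the moment, N m; "finger_gap": finger opening in mm; "finger_force": force on a finger pad.
Only numpy, scipy, OpenCV 4.12 (cv2) and the standard library are available. Lean on these libraries where they do the work, as an engineer would, in place of code of your own. Each camera call takes 0.05 s, during which the arm holds its last target. There are 200 camera calls.

## Working session

There is one attempt and no reset: what is moved stays moved. The work goes in short steps, Python scripts to look and compute and a tool call to move; the robot and the scene stay as the last step left them, time stands still between calls to the robot, and variables do not carry over. Pictures are saved under pics/ and viewed, at most 10 in all, crops included, and the job is handed in when it is done.

Besides the shell and the picture viewer there is one more tool, called after "Emit:" as a command line: name --argument value ..., lists and objects as JSON in quotes. carry_out: Moves the arm, as the interface text tells. Its arguments: {"type":"object","properties":{"slide":{"type":"array","items":{"type":"array","items":{"type":"number","minimum":-1,"maximum":1}}},"dr":{"type":"array","items":{"type":"array","items":{"type":"number","minimum":-1,"maximum":1}}},"gripper":{"type":"array","items":{"type":"number"}},"newtons":{"type":"number"}},"required":["slide","dr","gripper"]}

```bash
mkdir -p pics; python3 - <<'E'
from cell import *
import cv2
s=read_state();print(s)
for n in("scene","top"):
    m=camera_model(n);print(n,m)
    cv2.imwrite(f"pics/{n}1.png",cv2.resize(camera(n)[:,:,::-1],(800,600),interpolation=cv2.INTER_CUBIC))
E
```

```text
{'clock': 0.0, 'joints': array([ 1.12238592e+00,  3.00505934e-01,  1.52158809e+00, -4.45728716e-06,
        1.32071477e+00, -6.65952247e-02]), 'qd': array([ 0.0009214 , -0.00079848, -0.00050622,  0.00111122,  0.00106519,
       -0.00078475]), 'effort': array([ 5.00183305e-04, -5.31796432e+01, -3.52741635e+01,  7.08833733e-02,
        2.42892362e-02, -1.09534203e-04]), 'eef_pos': array([204.86765201, 510.25602497, 302.06419335]), 'eef_rot': array([-3.14037892e+00, -7.66217359e-05,  2.75977853e+00]), 'wrist_force': array([ 0.48194304, -0.31492947,  0.46448085]), 'moment': array([-0.03856002, -0.00411205,  0.01616309]), 'finger_force': 0.0, 'finger_gap': 93.94228700872124}
scene {'vfov': 52.6591812956379, 'cx': 250.99165397239219, 'cy': 188.77005171696052, 'R': array([[-0.5281045 ,  0.84909633,  0.01187721],
       [ 0.53165331,  0.34150901, -0.77505894],
       [-0.66215587, -0.40299755, -0.63177732]]), 't': array([ 338.62119031, -214.92581874, 1554.93271653])}
top {'vfov': 56.01721056398006, 'cx': 252.936590053617, 'cy': 184.95394508101717, 'R': array([[ 0.00650657, -0.99969279, -0.02391643],
       [-0.98811544, -0.0027544 , -0.15368892],
       [ 0.15357583,  0.02463218, -0.9878298 ]]), 't': array([ -31.44304729,  572.54002037, 1053.60891852])}
```

View pics/scene1.png

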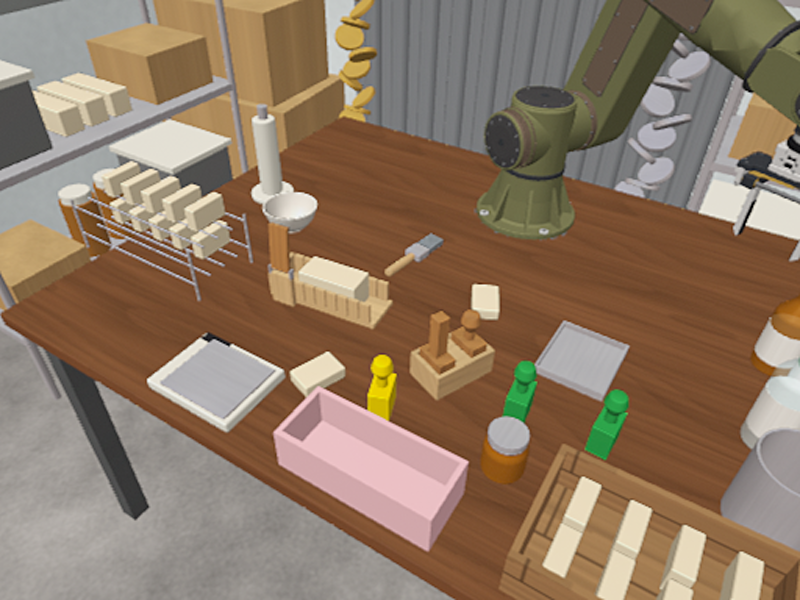

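View pics/top1.png

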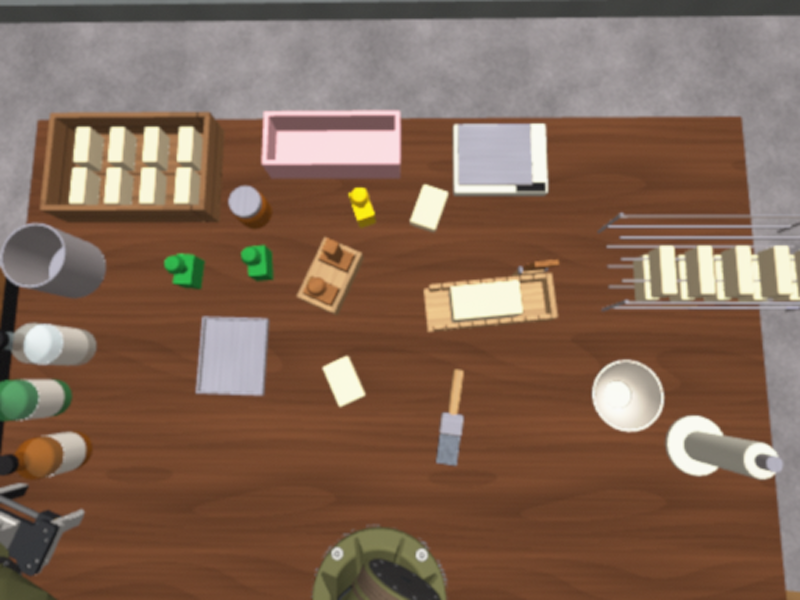

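The scene view shows the square-handled pusher in the stand (440,340) next to the round stamp (470,325), the tray at (583,358), and the slicer with its upright flap at (280,250). In the top view the stand is at (330,275), with the pusher in its far pocket at (335,248). The slicer runs from (425,305) to (555,300) and the tray is at (233,356).

```bash
python3 - <<'E'
from cell import *
import cv2
a=camera("top");b=camera("scene")
cv2.imwrite("pics/c1.png",cv2.resize(a[145:215,185:365,::-1],None,fx=4.4,fy=4.4,interpolation=cv2.INTER_CUBIC))
x=cv2.resize(a[145:257,120:240,::-1],None,fx=5,fy=5,interpolation=cv2.INTER_CUBIC)
cv2.imwrite("pics/c2.png",x)
E
```

```text
(no output)
```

View pics/c1.png

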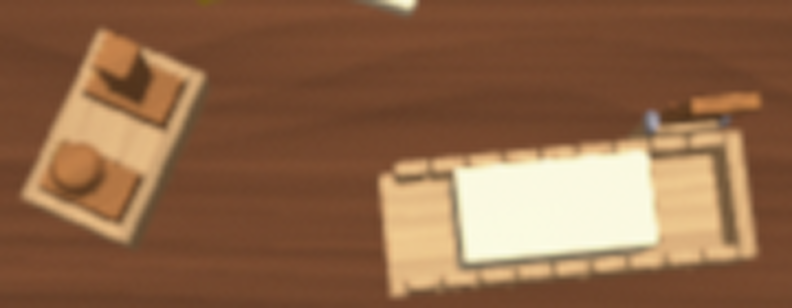

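View pics/c2.png

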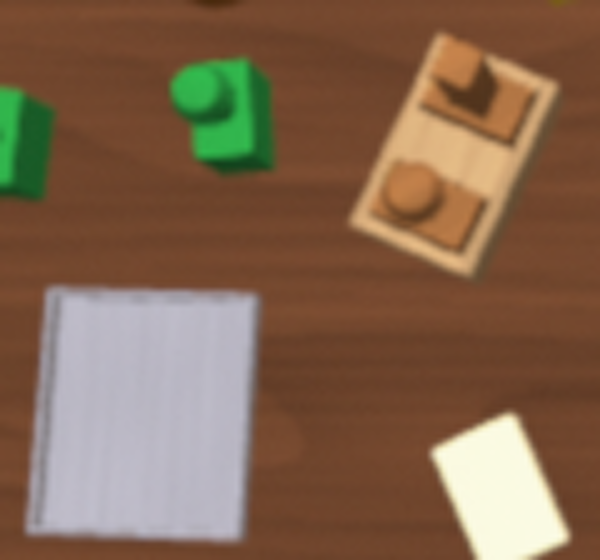

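The crops give these corners. In c1 the loaf top is at (455,170),(645,150),(657,243),(465,263) and the floor's open end is at (380,175),(392,296). In c2 the stand top is at (440,33),(558,85),(472,273),(350,222) and the tray rim is at (47,287),(259,294),(243,540),(27,533).

```bash
cat > h.py <<'E'
from cell import *
import numpy as np, cv2
from scipy.optimize import least_squares
def proj(n,X,m=None):
    m=m or camera_model(n); f=192/np.tan(np.radians(m["vfov"]/2))
    c=np.atleast_2d(X)@np.array(m["R"]).T+m["t"]
    return np.c_[f*c[:,0]/c[:,2]+m["cx"],f*c[:,1]/c[:,2]+m["cy"]]
def unproj(n,px,z,m=None):
    m=m or camera_model(n); f=192/np.tan(np.radians(m["vfov"]/2)); R=np.array(m["R"])
    o=-R.T@m["t"]; d=np.c_[(np.atleast_2d(px)-[m["cx"],m["cy"]])/f,np.ones(len(np.atleast_2d(px)))]@R
    return o+d*((z-o[2])/d[:,2])[:,None]
def place(p,L):
    c,s=np.cos(p[2]),np.sin(p[2]); L=np.atleast_2d(np.array(L,float))
    return np.c_[p[0]+c*L[:,0]-s*L[:,1],p[1]+s*L[:,0]+c*L[:,1],L[:,2]]
def fit(n,px,L,p0,m=None):
    m=m or camera_model(n)
    r=least_squares(lambda p:(proj(n,place([p[0],p[1],p[2]/100],L),m)-px).ravel(),[p0[0],p0[1],p0[2]*100])
    return [*r.x[:2],r.x[2]/100],np.sqrt(np.mean(r.fun**2))
E
python3 - <<'E'
from h import *
c1=lambda p:(np.array(p)+.5)/4.4-.5+[185,145]
c2=lambda p:(np.array(p)+.5)/5-.5+[120,145]
def box(a,b,z):return [[a,b,z],[a,-b,z],[-a,-b,z],[-a,b,z]]  # far-left, far-right, near-right, near-left
np.set_printoptions(precision=2,suppress=True)
print("stand",fit("top",c2([(440,33),(558,85),(472,273),(350,222)]),box(64,40,53),[500,100,-.45]))
print("tray",fit("top",c2([(47,287),(259,294),(243,540),(27,533)]),box(75,65,16),[370,250,0]))
print("loaf",fit("top",c1([(455,170),(645,150),(657,243),(465,263)]),box(32,65,75),[450,-130,.1]))
print("floor end",unproj("top",c1([(380,175),(392,296)]),10))
print("stop outer",unproj("top",c1([(740,130),(757,258)]),55))
print("handle top",unproj("top",c2([(441,62),(465,38),(491,55),(466,88)]),153))
s=(800/512);sc=lambda p:(np.array(p)+.5)/s-.5
print("handle scene",unproj("scene",sc([(440,318)]),153))
print("flap tip top",unproj("top",c1([(692,106),(760,95)]),180))
E
```

```text
stand ([np.float64(601.2277829832822), np.float64(99.68699045405727), np.float64(-0.4088726572288312)], np.float64(0.1932947483692034))
tray ([np.float64(444.7065394253344), np.float64(293.62171441404524), np.float64(-0.024144880503193075)], np.float64(0.38126327852743713))
loaf ([np.float64(548.9104720095199), np.float64(-199.60089907509095), np.float64(0.10686526944212632)], np.float64(0.29991523947626075))
floor end [[579.91 -84.45  10.  ]
 [493.77 -92.78  10.  ]]
stop outer [[ 604.6  -328.81   55.  ]
 [ 516.91 -337.06   55.  ]]
handle top [[633.91  94.36 153.  ]
 [647.59  81.32 153.  ]
 [637.91  66.61 153.  ]
 [619.17  80.09 153.  ]]
handle scene [[640.32  89.51 153.  ]]
flap tip top [[ 595.95 -268.69  180.  ]
 [ 602.8  -309.8   180.  ]]
```

Emit:
carry_out --slide '[[0, -1, 0], [0, -1, 0], [0, -1, 0], [0, -1, 0], [0, -1, 0], [0, -1, 0], [0.6, -1, 0], [0.6, -1, 0], [0.6, -1, 0], [0.6, -1, 0]]' --dr '[[0, 0, -0.0043], [0, 0, -0.0043], [0, 0, -0.0043], [0, 0, -0.0043], [0, 0, -0.0043], [0, 0, -0.0043], [0, 0, -0.0043], [0, 0, -0.0043], [0, 0, -0.0043], [0, 0, -0.0043]]' --gripper '[100, 100, 100, 100, 100, 100, 100, 100, 100, 100]'

```text
clock: 1.03
eef_pos: [357.9, 259.6, 302.9]
eef_rot: [3.141, 0.001, 2.731]
wrist_force: [-1.3, 0.5, 0.4]
finger_gap: 93.8
finger_force: 0.0
```

Emit:
carry_out --slide '[[1, -0.7, 0], [1, -0.7, 0], [1, -0.7, 0], [1, -0.7, 0], [1, -0.7, 0], [1, -0.7, 0], [1, -0.7, 0], [1, -0.7, 0], [1, -0.7, 0]]' --dr '[[0, 0, 0], [0, 0, 0], [0, 0, 0], [0, 0, 0], [0, 0, 0], [0, 0, 0], [0, 0, 0], [0, 0, 0], [0, 0, 0]]' --gripper '[100, 100, 100, 100, 100, 100, 100, 100, 100]'

```text
clock: 1.78
eef_pos: [606.7, 83.0, 301.4]
eef_rot: [-3.141, -0.001, 2.73]
wrist_force: [-1.6, 0.2, -0.4]
finger_gap: 93.7
finger_force: 0.0
```

```bash
python3 - <<'E'
from h import *
import json
m=camera_model("wrist");s=read_state();a=camera("wrist")
print(s["clock"],s["eef_pos"],s["eef_rot"],s["joints"])
np.save("pics/w1.npy",a);json.dump({k:np.array(v).tolist() for k,v in m.items()},open("pics/w1.json","w"))
st=[601.2,99.7,-.409]
print(proj("w",place(st,[[64,40,53],[64,-40,53],[-64,-40,53],[-64,40,53],[36,0,153],[48,12,153],[48,-12,153],[24,-12,153],[24,12,153]]),m))
cv2.imwrite("pics/w1.png",cv2.resize(a[:,:,::-1],(800,600)))
E
```

```text
1.7833 [606.69024979  83.04150159 301.37021321] [-3.14074953e+00 -1.08508695e-03  2.72980373e+00] [ 7.62922074e-02  4.41627933e-01  1.33127546e+00 -2.40675251e-04
  1.37004302e+00 -1.08266751e+00]
[[304.74596731 225.4851868 ]
 [230.92088771 225.63628623]
 [228.24895446 103.40566526]
 [308.89227686 103.19864154]
 [272.44756018 235.10969092]
 [287.88736852 249.73435169]
 [256.72904284 249.79491265]
 [256.65768737 220.15344739]
 [288.52677451 220.08748351]]
```

View pics/w1.png

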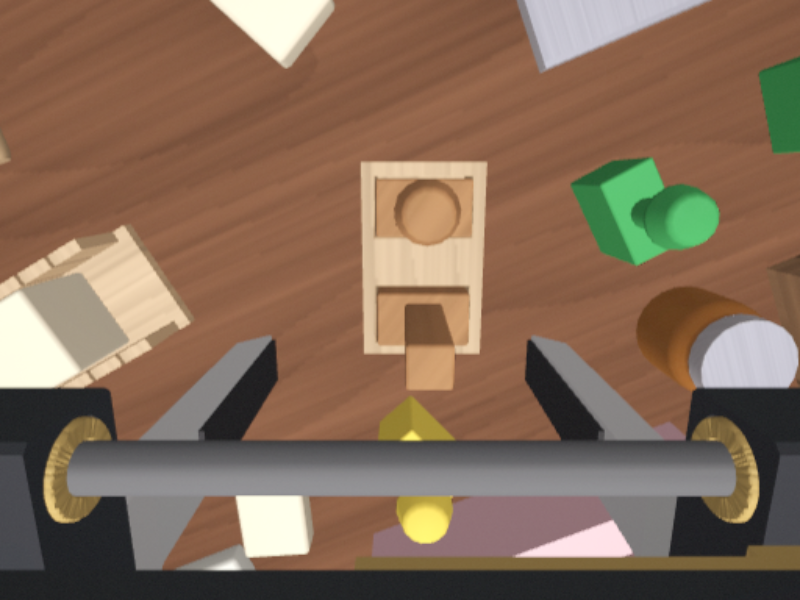

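The wrist view shows the stand at (361–487,162–353), the handle top at about (430,372) centred between the fingers, and the round stamp at (428,212). The stand sits about 2 mm further along its +y than the top view gave. I'll correct for that, descend and grip.

Emit:
carry_out --slide '[[0.114, 0.018, 0], [0.114, 0.018, -0.1], [0.114, 0.018, -0.2], [0.114, 0.018, -0.3], [0.114, 0.018, -0.374], [0.114, 0.018, -0.374], [0.114, 0.018, -0.374]]' --dr '[[0, 0, 0], [0, 0, 0], [0, 0, 0], [0, 0, 0], [0, 0, 0], [0, 0, 0], [0, 0, 0]]' --gripper '[100, 100, 100, 100, 100, 100, 100]'

```text
clock: 2.42
eef_pos: [632.8, 90.7, 209.3]
eef_rot: [-3.141, -0.001, 2.734]
wrist_force: [0.6, 0.4, 0.6]
finger_gap: 94.0
finger_force: 0.0
```

Emit:
carry_out --slide '[[0, 0, 0], [0, 0, 0], [0, 0, 0], [0, 0, 0], [0, 0, 0], [0, 0, 0], [0, 0, 0], [0, 0, 0], [0, 0, 0], [0, 0, 0]]' --dr '[[0, 0, 0], [0, 0, 0], [0, 0, 0], [0, 0, 0], [0, 0, 0], [0, 0, 0], [0, 0, 0], [0, 0, 0], [0, 0, 0], [0, 0, 0]]' --gripper '[40, 35, 30, 28, 25, 22, 20, 15, 10, 10]' --newtons 30

```text
clock: 3.25
eef_pos: [633.4, 89.9, 209.1]
eef_rot: [-3.142, -0.0, 2.733]
wrist_force: [-0.3, 0.0, -0.4]
finger_gap: 30.6
finger_force: 0.0
```

Emit:
carry_out --slide '[[0.006, -0.01, 0], [0.006, -0.01, 0], [0.006, -0.01, 0], [0.006, -0.01, 0], [0.006, -0.01, 0], [0.006, -0.01, 0]]' --dr '[[0, 0, 0], [0, 0, 0], [0, 0, 0], [0, 0, 0], [0, 0, 0], [0, 0, 0]]' --gripper '[33, 10, 5, 5, 5, 5]' --newtons 40

```text
clock: 3.75
eef_pos: [634.9, 87.4, 209.0]
eef_rot: [-3.141, -0.0, 2.733]
wrist_force: [-0.6, -0.4, -1.1]
finger_gap: 23.7
finger_force: 40.0
```

```bash
python3 - <<'E'
from h import *
import json
m=camera_model("wrist");s=read_state();a=camera("wrist")
print(s)
cv2.imwrite("pics/w2.png",cv2.resize(a[:,:,::-1],(800,600)))
E
```

```text
{'clock': 3.75, 'joints': array([ 7.96449918e-02,  5.83985482e-01,  1.33876993e+00, -1.27765663e-05,
        1.21914036e+00, -1.08233290e+00]), 'qd': array([2.00285023e-03, 4.33795581e-04, 2.28429683e-05, 2.09635422e-03,
       1.01935956e-03, 8.92386051e-04]), 'effort': array([ 1.15913367e-01, -6.81766105e+01, -3.44155455e+01,  1.00478581e-01,
        1.04697458e-01, -4.67154154e-03]), 'eef_pos': array([634.85968196,  87.38488301, 209.00033044]), 'eef_rot': array([-3.14143982e+00, -2.62035878e-04,  2.73277860e+00]), 'wrist_force': array([-0.59643049, -0.36781672, -1.08736232]), 'moment': array([-0.09052487,  0.0058975 ,  0.00481509]), 'finger_force': 39.989925026893616, 'finger_gap': 23.74169407393681}
```

Emit:
carry_out --slide '[[0, 0, 0.03], [0, 0, 0.06], [0, 0, 0.1], [0, 0, 0.14], [0, 0, 0.18], [0, 0, 0.22], [0, 0, 0.27], [0, 0, 0.32], [0, 0, 0.37], [0, 0, 0.37]]' --dr '[[0, 0, 0], [0, 0, 0], [0, 0, 0], [0, 0, 0], [0, 0, 0], [0, 0, 0], [0, 0, 0], [0, 0, 0], [0, 0, 0], [0, 0, 0]]' --gripper '[5, 5, 5, 5, 5, 5, 5, 5, 5, 5]'

```text
clock: 4.63
eef_pos: [635.4, 87.4, 305.2]
eef_rot: [3.14, 0.004, 2.733]
wrist_force: [0.7, 0.3, -1.6]
finger_gap: 23.8
finger_force: 40.0
```

```bash
python3 - <<'E'
from h import *
a=camera("top");b=camera("wrist");c=camera("scene")
w=cv2.resize(b,(400,300)); t=cv2.resize(a[115:215,170:370],(800,400),interpolation=cv2.INTER_CUBIC); s=cv2.resize(c[130:270,160:340],(257,200))
im=np.zeros((600,800,3),np.uint8); im[:400]=t; im[400:,:257]=s; im[400:,300:567]=cv2.resize(b,(267,200))
cv2.imwrite("pics/l1.png",im[:,:,::-1])
E
```

```text
(no output)
```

View pics/l1.png

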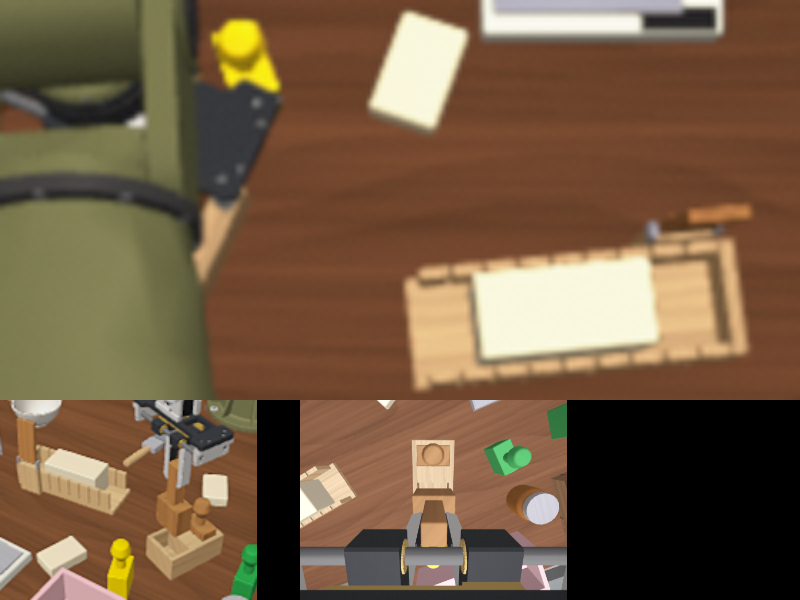

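The composite shows the pusher lifted clear, hanging straight in the fingers. The stand still stands in place at (185,545) with the stamp seated. Next I'll check the slicer's location against the first wrist picture.

```bash
python3 - <<'E'
from h import *
import json
m=json.load(open("pics/w1.json"));s=800/512
f=lambda p:(np.array(p)+.5)/s-.5
a=np.load("pics/w1.npy")
cv2.imwrite("pics/w1c.png",cv2.resize(a[130:260,0:140,::-1],None,fx=4.5,fy=4.5,interpolation=cv2.INTER_CUBIC))
print(unproj("w",f([(128,226),(192,322)]),10,m))
print(read_state()["eef_pos"],read_state()["wrist_force"])
sl=[548.8,-208,.1]
print(place(sl,[[0,125,0],[0,45,0],[0,120,10]]), proj("w",place(sl,[[43,120,10],[-43,120,10],[-32,73,75],[32,73,75]]),m))
E
```

```text
[[497.88102665 -88.57726611  10.        ]
 [581.56210263 -81.19119899  10.        ]]
[634.79989342  87.38740264 301.16298612] [-0.59681238 -0.78034595 -2.33746781]
[[ 536.32082292  -83.62447934    0.        ]
 [ 544.30749625 -163.22481256    0.        ]
 [ 536.81999     -88.59950017   10.        ]] [[119.64255385 205.46289876]
 [ 76.78304531 142.8903277 ]
 [  8.7355666  182.23006294]
 [ 49.1229236  235.77306574]]
```

View pics/w1c.png

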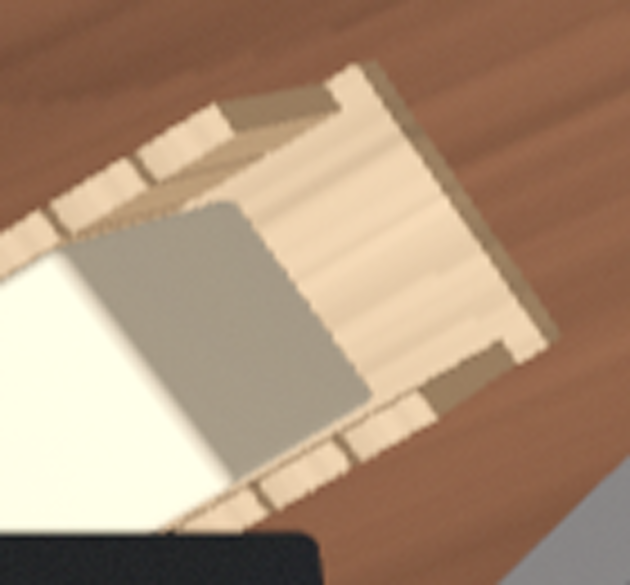

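The open end's floor corners are at (360,63) and (549,345) in this crop, which matches the model to about 2 mm. Moving to the channel entry now.

Emit:
carry_out --slide '[[-0.388, -0.672, 0], [-0.388, -0.672, 0], [-0.388, -0.672, 0], [-0.388, -0.672, 0], [-0.388, -0.672, 0], [-0.388, -0.672, 0], [-0.388, -0.672, 0], [-0.388, -0.672, 0], [-0.388, -0.672, 0]]' --dr '[[0, 0, 0.081], [0, 0, 0.081], [0, 0, 0.081], [0, 0, 0.081], [0, 0, 0.081], [0, 0, 0.081], [0, 0, 0.081], [0, 0, 0.081], [0, 0, 0.081]]' --gripper '[5, 5, 5, 5, 5, 5, 5, 5, 5]'

```text
clock: 5.53
eef_pos: [538.3, -79.7, 301.2]
eef_rot: [3.141, -0.001, -3.041]
wrist_force: [0.4, -1.2, -3.0]
finger_gap: 23.9
finger_force: 40.0
```

Emit:
carry_out --slide '[[0, 0, -0.1], [0, 0, -0.18], [0, 0, -0.26], [0, 0, -0.32], [0, 0, -0.344], [0, 0, -0.344], [0, 0, -0.344]]' --dr '[[0, 0, 0], [0, 0, 0], [0, 0, 0], [0, 0, 0], [0, 0, 0], [0, 0, 0], [0, 0, 0]]' --gripper '[5, 5, 5, 5, 5, 5, 5]'

```text
clock: 6.12
eef_pos: [538.3, -80.1, 216.1]
eef_rot: [-3.142, 0.0, -3.041]
wrist_force: [0.3, -0.0, -2.6]
finger_gap: 23.7
finger_force: 40.0
```

```bash
python3 - <<'E'
from h import *
s=read_state();print(s["eef_pos"],s["eef_rot"],s["joints"],s["wrist_force"])
a=camera("top");c=camera("scene")
im=np.zeros((600,800,3),np.uint8); im[:300]=cv2.resize(a[135:225,130:370],(800,300),interpolation=cv2.INTER_CUBIC); im[300:,:500]=cv2.resize(c[135:255,150:350],(500,300),interpolation=cv2.INTER_CUBIC)
cv2.imwrite("pics/e1.png",im[:,:,::-1])
E
```

```text
[538.34116805 -80.12600181 216.06407509] [-3.14152838e+00  1.94663802e-04 -3.04069789e+00] [-2.15050464e-01  3.73926623e-01  1.63423029e+00 -6.65579534e-07
  1.13323074e+00 -1.88674127e+00] [ 0.28172862 -0.0429008  -2.56843528]
```

View pics/e1.png

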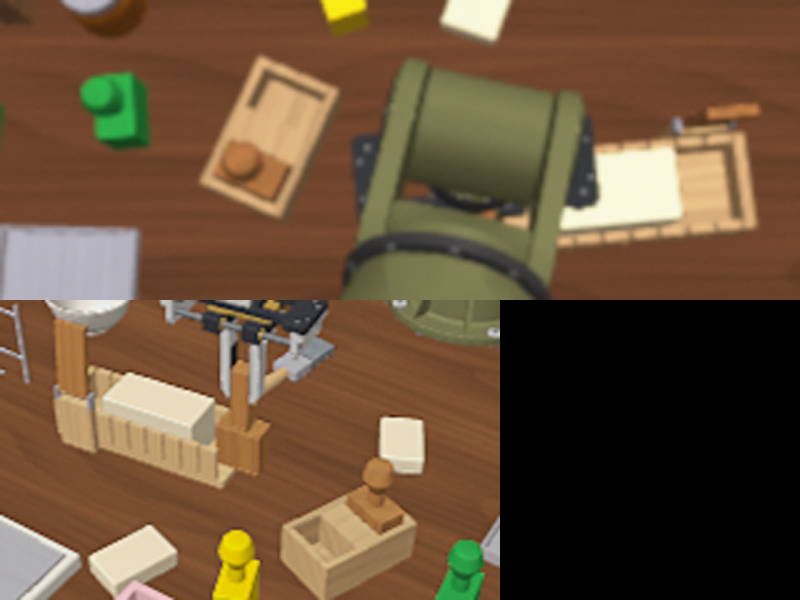

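The entry view shows the pusher standing at the open end at (240,420), behind the loaf, and the stand upright with the stamp in it. Pushing now.

Emit:
carry_out --slide '[[0.003, -0.03, 0], [0.006, -0.06, 0], [0.009, -0.09, 0], [0.012, -0.12, 0], [0.015, -0.15, 0], [0.018, -0.18, 0], [0.021, -0.21, 0], [0.024, -0.24, 0], [0.027, -0.265, 0], [0.028, -0.28, 0]]' --dr '[[0, 0, 0], [0, 0, 0], [0, 0, 0], [0, 0, 0], [0, 0, 0], [0, 0, 0], [0, 0, 0], [0, 0, 0], [0, 0, 0], [0, 0, 0]]' --gripper '[5, 5, 5, 5, 5, 5, 5, 5, 5, 5]'

```text
clock: 7.05
eef_pos: [545.0, -151.5, 215.6]
eef_rot: [3.142, -0.0, -3.042]
wrist_force: [0.3, 3.2, -1.0]
finger_gap: 23.6
finger_force: 40.0
```

Emit:
carry_out --slide '[[0.001, -0.008, 0], [0.0015, -0.016, 0], [0.002, -0.024, 0], [0.0024, -0.024, 0]]' --dr '[[0, 0, 0], [0, 0, 0], [0, 0, 0], [0, 0, 0]]' --gripper '[5, 5, 5, 5]'

```text
clock: 7.38
eef_pos: [545.5, -156.8, 215.5]
eef_rot: [-3.141, -0.0, -3.041]
wrist_force: [-0.7, 0.9, -2.4]
finger_gap: 24.0
finger_force: 40.0
```

Emit:
carry_out --slide '[[0.0005, -0.006, 0], [0.001, -0.012, 0], [0.0015, -0.016, 0]]' --dr '[[0, 0, 0], [0, 0, 0], [0, 0, 0]]' --gripper '[5, 5, 5]'

```text
clock: 7.63
eef_pos: [545.9, -160.7, 215.6]
eef_rot: [3.142, -0.0, -3.041]
wrist_force: [-0.3, 2.1, -2.6]
finger_gap: 23.7
finger_force: 40.0
```

Emit:
carry_out --slide '[[0.0005, -0.004, 0], [0.001, -0.008, 0], [0.001, -0.008, 0]]' --dr '[[0, 0, 0], [0, 0, 0], [0, 0, 0]]' --gripper '[5, 5, 5]'

```text
clock: 7.88
eef_pos: [546.2, -162.4, 215.7]
eef_rot: [3.141, 0.0, -3.042]
wrist_force: [-0.8, 4.4, -1.0]
finger_gap: 23.8
finger_force: 40.0
```

Emit:
carry_out --slide '[[0.0005, -0.004, 0], [0.001, -0.008, 0], [0.001, -0.008, 0]]' --dr '[[0, 0, 0], [0, 0, 0], [0, 0, 0]]' --gripper '[5, 5, 5]'

```text
clock: 8.13
eef_pos: [546.4, -163.0, 215.8]
eef_rot: [3.138, -0.0, -3.041]
wrist_force: [-2.5, 15.7, 4.9]
finger_gap: 23.7
finger_force: 40.0
```

```bash
python3 - <<'E'
from h import *
s=read_state();print(s["eef_pos"],s["wrist_force"],s["moment"])
a=camera("top");c=camera("scene")
im=np.zeros((600,800,3),np.uint8); im[:300,:600]=cv2.resize(a[145:215,225:365],(600,300),interpolation=cv2.INTER_CUBIC); im[300:,:450]=cv2.resize(c[135:215,150:270],(450,300),interpolation=cv2.INTER_CUBIC)
cv2.imwrite("pics/p1.png",im[:,:,::-1])
E
```

```text
[ 546.38555255 -162.96447784  215.79585461] [-2.54029094 15.6854928   4.89061416] [ 3.92574402  0.46869642 -0.06194758]
```

View pics/p1.png

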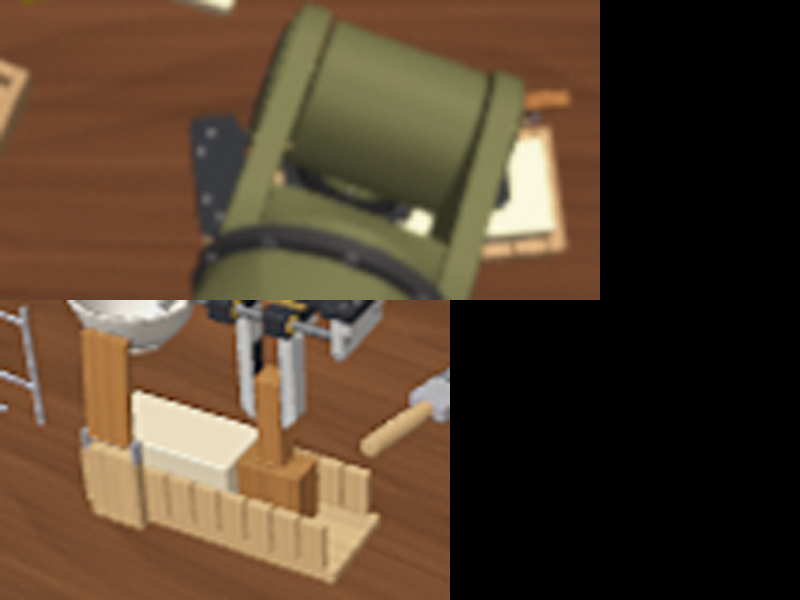

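The picture shows the loaf against the stop beside the flap, with the pusher behind it. The force jumped to 16 N, which confirms contact. Now I'll back off, lift and head to the tray.

Emit:
carry_out --slide '[[0, 0.002, 0], [0, 0.004, 0], [-0.008, 0.08, 0], [-0.008, 0.08, 0], [-0.008, 0.08, 0.15], [-0.008, 0.08, 0.3], [-0.008, 0.08, 0.36], [-0.008, 0.08, 0.36]]' --dr '[[0, 0, 0], [0, 0, 0], [0, 0, 0], [0, 0, 0], [0, 0, 0], [0, 0, 0], [0, 0, 0], [0, 0, 0]]' --gripper '[5, 5, 5, 5, 5, 5, 5, 5]'

```text
clock: 8.9
eef_pos: [545.2, -145.3, 309.9]
eef_rot: [-3.138, 0.006, -3.041]
wrist_force: [-0.1, 0.4, -2.0]
finger_gap: 23.7
finger_force: 40.0
```

Emit:
carry_out --slide '[[-0.2, 0.88, 0], [-0.2, 0.88, 0], [-0.2, 0.88, 0], [-0.2, 0.88, 0], [-0.2, 0.88, 0], [-0.2, 0.88, 0], [-0.2, 0.88, 0]]' --dr '[[0, 0, 0], [0, 0, 0], [0, 0, 0], [0, 0, 0], [0, 0, 0], [0, 0, 0], [0, 0, 0]]' --gripper '[5, 5, 5, 5, 5, 5, 5]'

```text
clock: 9.48
eef_pos: [493.4, 78.2, 304.4]
eef_rot: [3.141, -0.001, -3.038]
wrist_force: [-0.7, -0.5, -1.6]
finger_gap: 23.5
finger_force: 40.0
```

Emit:
carry_out --slide '[[-0.2, 0.875, 0], [-0.2, 0.875, 0], [-0.2, 0.875, 0], [-0.2, 0.875, 0], [-0.2, 0.875, 0], [-0.2, 0.875, 0], [-0.2, 0.875, 0]]' --dr '[[0, 0, 0], [0, 0, 0], [0, 0, 0], [0, 0, 0], [0, 0, 0], [0, 0, 0], [0, 0, 0]]' --gripper '[5, 5, 5, 5, 5, 5, 5]'

```text
clock: 10.07
eef_pos: [443.7, 296.4, 304.1]
eef_rot: [-3.141, -0.001, -3.038]
wrist_force: [0.0, 0.6, -2.5]
finger_gap: 24.2
finger_force: 40.0
```

Emit:
carry_out --slide '[[0, 0, -0.12], [0, 0, -0.24], [0, 0, -0.34], [0, 0, -0.37], [0, 0, -0.38], [0, 0, -0.38], [0, 0, -0.38]]' --dr '[[0, 0, 0], [0, 0, 0], [0, 0, 0], [0, 0, 0], [0, 0, 0], [0, 0, 0], [0, 0, 0]]' --gripper '[5, 5, 5, 5, 5, 5, 5]'

```text
clock: 10.65
eef_pos: [445.1, 294.0, 211.9]
eef_rot: [3.141, 0.002, -3.042]
wrist_force: [1.0, -0.5, -2.0]
finger_gap: 23.7
finger_force: 40.0
```

Emit:
carry_out --slide '[[0, 0, -0.004], [0, 0, -0.008], [0, 0, -0.008], [0, 0, -0.008]]' --dr '[[0, 0, 0], [0, 0, 0], [0, 0, 0], [0, 0, 0]]' --gripper '[5, 5, 5, 5]'

```text
clock: 10.98
eef_pos: [444.5, 294.2, 209.0]
eef_rot: [3.141, 0.0, -3.041]
wrist_force: [0.4, -1.3, -2.0]
finger_gap: 23.6
finger_force: 40.0
```

Emit:
carry_out --slide '[[0, 0, -0.004], [0, 0, -0.008], [0, 0, -0.012], [0, 0, -0.012]]' --dr '[[0, 0, 0], [0, 0, 0], [0, 0, 0], [0, 0, 0]]' --gripper '[5, 5, 5, 5]'

```text
clock: 11.32
eef_pos: [444.3, 294.1, 205.4]
eef_rot: [-3.141, -0.0, -3.041]
wrist_force: [-0.8, 0.0, -1.5]
finger_gap: 23.6
finger_force: 40.0
```

Emit:
carry_out --slide '[[0, 0, -0.002], [0, 0, -0.004], [0, 0, -0.004]]' --dr '[[0, 0, 0], [0, 0, 0], [0, 0, 0]]' --gripper '[5, 5, 5]'

```text
clock: 11.57
eef_pos: [444.5, 294.2, 204.9]
eef_rot: [3.142, 0.0, -3.041]
wrist_force: [-2.0, -1.3, 2.8]
finger_gap: 23.9
finger_force: 40.0
```

Contact with the tray floor. Releasing.

Emit:
carry_out --slide '[[0, 0, 0], [0, 0, 0], [0, 0, 0], [0, 0, 0], [0, 0, 0], [0, 0, 0], [0, 0, 0], [0, 0, 0], [0, 0, 0], [0, 0, 0]]' --dr '[[0, 0, 0], [0, 0, 0], [0, 0, 0], [0, 0, 0], [0, 0, 0], [0, 0, 0], [0, 0, 0], [0, 0, 0], [0, 0, 0], [0, 0, 0]]' --gripper '[30, 35, 40, 50, 60, 70, 80, 90, 90, 90]'

```text
clock: 12.4
eef_pos: [444.4, 294.1, 204.6]
eef_rot: [3.142, -0.0, -3.041]
wrist_force: [-0.5, 0.3, 0.6]
finger_gap: 80.7
finger_force: 0.0
```

Emit:
carry_out --slide '[[0, 0, 0.1], [0, 0, 0.2], [0, 0, 0.3], [0, 0, 0.4], [0, 0, 0.5], [0, 0, 0.5], [0, 0, 0.5]]' --dr '[[0, 0, 0], [0, 0, 0], [0, 0, 0], [0, 0, 0], [0, 0, 0], [0, 0, 0], [0, 0, 0]]' --gripper '[90, 90, 90, 90, 90, 90, 90]'

```text
clock: 12.98
eef_pos: [444.5, 294.2, 330.6]
eef_rot: [3.141, 0.002, -3.041]
wrist_force: [-0.4, 0.2, -0.5]
finger_gap: 84.5
finger_force: 0.0
```

Emit:
carry_out --slide '[[0.3, -1, 0], [0.3, -1, 0], [0.3, -1, 0], [0.3, -1, 0], [0.3, -1, 0], [0.3, -1, 0], [0.3, -1, 0], [0.3, -1, 0]]' --dr '[[0, 0, -0.125], [0, 0, -0.125], [0, 0, -0.125], [0, 0, -0.125], [0, 0, -0.125], [0, 0, -0.125], [0, 0, -0.125], [0, 0, -0.125]]' --gripper '[0, 0, 0, 0, 0, 0, 0, 0]' --newtons 10

```text
clock: 13.65
eef_pos: [519.7, 41.7, 328.2]
eef_rot: [-3.14, -0.001, 2.451]
wrist_force: [-0.1, 0.9, -0.5]
finger_gap: 34.9
finger_force: 0.0
```

Emit:
carry_out --slide '[[0.45, -1, 0], [0.45, -1, 0], [0.45, -1, 0], [0.45, -1, 0], [0.45, -1, 0], [0.45, -1, 0], [0.45, -1, 0], [0.45, -1, 0], [0.45, -1, 0]]' --dr '[[0, 0, -0.125], [0, 0, -0.125], [0, 0, -0.125], [0, 0, -0.125], [0, 0, -0.125], [0, 0, -0.125], [0, 0, -0.125], [0, 0, -0.125], [0, 0, -0.125]]' --gripper '[0, 0, 0, 0, 0, 0, 0, 0, 0]'

```text
clock: 14.4
eef_pos: [632.2, -205.2, 327.9]
eef_rot: [-3.14, -0.001, 1.673]
wrist_force: [0.1, 1.1, -0.0]
finger_gap: 0.6
finger_force: 0.0
```

```bash
python3 - <<'E'
from h import *
s=read_state();print(s["clock"],s["eef_pos"],s["eef_rot"],s["joints"],s["finger_gap"])
f=lambda p:(np.array(p)+.5)/(800/512)-.5
for z in (0,):print(unproj("scene",f([(198,298),(250,262)]),z))
print(unproj("scene",f([(190,253),(247,215)]),100))
P=np.array([662.7,-281.5,252]); print((P-s["eef_pos"])/250)
E
```

```text
14.4 [ 632.21814638 -205.23041947  327.85540324] [-3.13952414e+00 -1.36656115e-03  1.67278370e+00] [-3.69051460e-01  5.51202483e-01  1.11033829e+00  2.80110320e-04
  1.48251529e+00 -4.71065287e-01] 0.6123682796197081
[[ 699.9179216  -443.30763913    0.        ]
 [ 545.03709283 -439.25619482    0.        ]]
[[ 683.02080673 -456.61739669  100.        ]
 [ 512.25301908 -459.63878848  100.        ]]
[ 0.12192741 -0.30507832 -0.30342161]
```

Emit:
carry_out --slide '[[0.122, -0.302, 0], [0.122, -0.302, 0], [0.122, -0.302, 0], [0.122, -0.302, -0.12], [0.122, -0.302, -0.24], [0.122, -0.302, -0.308], [0.122, -0.302, -0.308], [0.122, -0.302, -0.308]]' --dr '[[0, 0, 0], [0, 0, 0], [0, 0, 0], [0, 0, 0], [0, 0, 0], [0, 0, 0], [0, 0, 0], [0, 0, 0]]' --gripper '[0, 0, 0, 0, 0, 0, 0, 0]'

```text
clock: 15.07
eef_pos: [662.7, -279.5, 252.6]
eef_rot: [-3.141, -0.001, 1.674]
wrist_force: [-0.3, -0.4, 0.2]
finger_gap: 0.7
finger_force: 0.0
```

```bash
python3 - <<'E'
from h import *
s=read_state();print(s["clock"],s["eef_pos"],s["eef_rot"],s["wrist_force"])
h=np.array([608,-287.]);P=s["eef_pos"];o=[]
for t in (1.5,1.35,1.2,1.05,.9,.75,.6,.45,.3,.2,.1,0):
    C=75*np.array([np.cos(t),np.sin(t)])+6*np.array([-np.sin(t),np.cos(t)]);X=-C[0]+12.5
    o.append([h[0]+.995*X,h[1]+.0998*X,82+C[1]+97])
print(np.round((np.array(o)-P)/250,3))
a=camera("top");c=camera("scene")
im=np.zeros((600,800,3),np.uint8); im[:300]=cv2.resize(c[130:235,140:420],(800,300),interpolation=cv2.INTER_CUBIC); im[300:,:750]=cv2.resize(a[135:255,120:420],(750,300),interpolation=cv2.INTER_CUBIC)
cv2.imwrite("pics/f0.png",im[:,:,::-1])
E
```

```text
15.0667 [ 662.68102488 -279.47601392  252.62005215] [-3.14060800e+00 -8.14005653e-04  1.67388677e+00] [-0.27984222 -0.4101703   0.20305295]
[[-0.166 -0.025  0.006]
 [-0.211 -0.029  0.003]
 [-0.255 -0.034 -0.006]
 [-0.297 -0.038 -0.022]
 [-0.336 -0.042 -0.045]
 [-0.371 -0.045 -0.072]
 [-0.402 -0.048 -0.105]
 [-0.427 -0.051 -0.142]
 [-0.447 -0.053 -0.183]
 [-0.457 -0.054 -0.211]
 [-0.464 -0.055 -0.241]
 [-0.467 -0.055 -0.27 ]]
```

Emit:
carry_out --slide '[[-0.08, -0.012, 0], [-0.166, -0.025, 0.006], [-0.19, -0.027, 0.005], [-0.211, -0.029, 0.003], [-0.233, -0.031, -0.001], [-0.255, -0.034, -0.006], [-0.276, -0.036, -0.014], [-0.297, -0.038, -0.022], [-0.316, -0.04, -0.034], [-0.336, -0.042, -0.045]]' --dr '[[0, 0, 0], [0, 0, 0], [0, 0, 0], [0, 0, 0], [0, 0, 0], [0, 0, 0], [0, 0, 0], [0, 0, 0], [0, 0, 0], [0, 0, 0]]' --gripper '[0, 0, 0, 0, 0, 0, 0, 0, 0, 0]'

```text
clock: 16.0
eef_pos: [578.0, -291.9, 240.9]
eef_rot: [-3.141, -0.0, 1.671]
wrist_force: [0.1, 0.8, -0.1]
finger_gap: 0.3
finger_force: 0.4
```

Emit:
carry_out --slide '[[-0.018, -0.002, -0.014], [-0.035, -0.003, -0.027], [-0.05, -0.005, -0.043], [-0.066, -0.006, -0.06], [-0.078, -0.008, -0.078], [-0.091, -0.009, -0.097], [-0.101, -0.01, -0.117], [-0.111, -0.011, -0.138], [-0.121, -0.012, -0.166], [-0.121, -0.012, -0.166]]' --dr '[[0, 0, 0], [0, 0, 0], [0, 0, 0], [0, 0, 0], [0, 0, 0], [0, 0, 0], [0, 0, 0], [0, 0, 0], [0, 0, 0], [0, 0, 0]]' --gripper '[0, 0, 0, 0, 0, 0, 0, 0, 0, 0]'

```text
clock: 16.83
eef_pos: [547.5, -294.7, 198.2]
eef_rot: [-3.14, -0.001, 1.671]
wrist_force: [0.2, -0.4, 0.4]
finger_gap: 0.5
finger_force: 0.0
```

Force readings are near noise, so I'll use my last picture here, before going further down towards the loaf.

```bash
python3 - <<'E'
from h import *
a=camera("top");c=camera("scene");w=camera("wrist")
im=np.zeros((600,800,3),np.uint8); im[:300,:400]=cv2.resize(c[120:225,145:285],(400,300),interpolation=cv2.INTER_CUBIC); im[:300,400:]=cv2.resize(w,(400,300)); im[300:,:750]=cv2.resize(a[135:255,120:420],(750,300),interpolation=cv2.INTER_CUBIC)
cv2.imwrite("pics/f1.png",im[:,:,::-1])
E
```

```text
(no output)
```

View pics/f1.png

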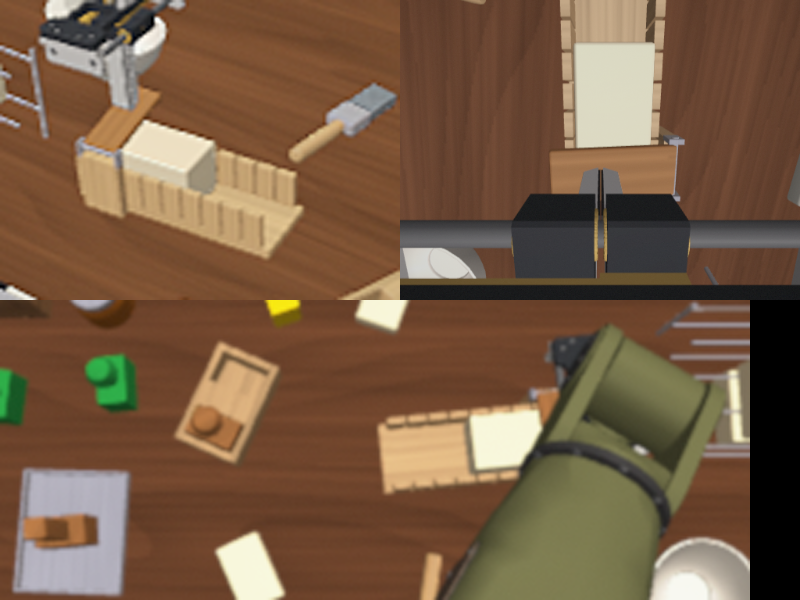

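The picture shows the flap under the fingertips and nearly level (120,120), the push block standing in the tray (60,530), and the stand with the stamp in place. I'll press on down in small steps.

Emit:
carry_out --slide '[[-0.002, 0, -0.012], [-0.003, 0, -0.024], [-0.004, 0, -0.036], [-0.004, 0, -0.044], [-0.004, 0, -0.044]]' --dr '[[0, 0, 0], [0, 0, 0], [0, 0, 0], [0, 0, 0], [0, 0, 0]]' --gripper '[0, 0, 0, 0, 0]'

```text
clock: 17.4
eef_pos: [547.0, -294.8, 188.3]
eef_rot: [-3.141, -0.0, 1.671]
wrist_force: [0.2, -0.1, -0.5]
finger_gap: 0.7
finger_force: 0.0
```

Emit:
carry_out --slide '[[0, 0, -0.004], [0, 0, -0.008], [0, 0, -0.008]]' --dr '[[0, 0, 0], [0, 0, 0], [0, 0, 0]]' --gripper '[0, 0, 0]'

```text
clock: 17.65
eef_pos: [547.1, -294.9, 186.8]
eef_rot: [-3.142, -0.0, 1.671]
wrist_force: [0.1, 0.0, 0.5]
finger_gap: 0.7
finger_force: 0.0
```

Emit:
carry_out --slide '[[0, 0, -0.004], [0, 0, -0.008], [0, 0, -0.008]]' --dr '[[0, 0, 0], [0, 0, 0], [0, 0, 0]]' --gripper '[0, 0, 0]'

```text
clock: 17.9
eef_pos: [547.2, -294.9, 185.4]
eef_rot: [3.141, 0.0, 1.671]
wrist_force: [-2.6, 1.8, 4.0]
finger_gap: 0.6
finger_force: 2.3
```

Emit:
carry_out --slide '[[0, 0, -0.003], [0, 0, -0.006], [0, 0, -0.006]]' --dr '[[0, 0, 0], [0, 0, 0], [0, 0, 0]]' --gripper '[0, 0, 0]'

```text
clock: 18.15
eef_pos: [547.2, -295.0, 185.1]
eef_rot: [3.141, 0.001, 1.671]
wrist_force: [-7.8, 2.9, 16.1]
finger_gap: 0.3
finger_force: 8.0
```

The flap is at its hard stop, with the fingertips at z = 88 mm as expected. Lifting clear.

Emit:
carry_out --slide '[[0, 0, 0.05], [0, 0, 0.15], [0, 0, 0.3], [0, 0, 0.4], [0, 0, 0.4], [0, 0, 0.4], [0, 0, 0.4]]' --dr '[[0, 0, 0], [0, 0, 0], [0, 0, 0], [0, 0, 0], [0, 0, 0], [0, 0, 0], [0, 0, 0]]' --gripper '[0, 0, 0, 0, 0, 0, 0]'

```text
clock: 18.73
eef_pos: [546.9, -294.7, 282.5]
eef_rot: [-3.141, -0.001, 1.671]
wrist_force: [-0.6, 0.1, -0.2]
finger_gap: 0.6
finger_force: 0.0
```

```bash
python3 - <<'E'
from cell import *
s=read_state();print(s["clock"],s["eef_pos"],s["wrist_force"])
print(sign_off())
E
```

```text
18.7333 [ 546.92391342 -294.70948031  282.45911562] [-0.64439465  0.14656618 -0.24062651]
the job is handed in; nothing more can be done
None
```

I handed the job in at 18.7 s without a verdict shown: the loaf is against the stop, the push block stands released in the tray, and the flap is down on its stop, with the stand and stamp left in place.

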